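Cock and fire the bench dot marker

TASK

Put a dot mark in the small offcut held in the bench dot marker. Swing the blue sprung arm back by its yellow upright handle until the sear catches and the arm stays cocked on its own, let go of it, then press the round red trigger pad down so that the arm snaps over freely and strikes the offcut; finish clear of the marker, with its arm at rest against the work.

Things in the scene. Friction and masses are not known exactly. Their poses are not given: they have to be found in the camera images.
- dot_marker: Bench dot marker, bolted down: grey plate 130 x 230 x 12 mm (x, y, z) with a blue sprung arm, a red trigger pad and, on its +y side, a wooden offcut in a steel nest (top 56 mm). Origin: centre of the plate's underside on the table, z up. The arm's upright pivot is at x +35, y 0 mm (80 mm high). At rest the arm points 30 deg off -x towards +y; cocked, 30 deg off -x towards -y.
- striker_arm (a joint): Blue arm's angle, rad: 0 at rest at the offcut, growing as it swings back, counter-clockwise from above (handle towards the plate's -y side). The sear catches at about 1.05, the stop is at 1.20: swing to 1.10-1.17 and let it settle back on the sear. A spring pulls it to 0: 2 N at the handle at rest, 4.5 N at the catch, where riding over the sear adds about 2 N.
- handle_top (a point): Centre of the top of the arm's yellow handle: an upright cylinder 18 mm across and 50 mm tall (60 to 110 mm above the table), 120 mm from the pivot, swinging with the arm at constant height. The arm's bar below it spans 40 to 54 mm above the table and is 18 mm wide. Free space all round the handle.
- trigger_top (a point): Centre of the top of the red trigger pad: a disc 34 mm across, its top 85 mm above the table when up. Pressed straight down it goes 12 mm to a stop against 2 to 4 N of spring plus about 1 N of sear friction; it lets the arm go at about 8 mm and rises again when released. It dips by itself as the arm rides over the sear. The cocked handle stands about 80 mm away.

How it is judged (in metres and radians):
On the way, in this order (a step that is already met when the one before it is completed fails the run):
1. the arm is cocked and held by its sear alone, the robot off the marker (value of joint striker_arm above 0.95 rad and contact force between each of the fingers, the arm and dot_marker below 0.1 N), for 0.3 s.
2. the arm snaps over freely (faster than 4 rad/s) (velocity of joint striker_arm below -4 rad/s).
At the end, for the whole second after the job is handed in: after the arm was cocked, let go (held by its sear for 0.3 s) and snapped over freely at more than 4 rad/s, it rests within 0.1 rad of its rest position against the offcut, and the trigger pad is up again (within 5 mm) (value of joint striker_arm below 0.1 rad and z of trigger_top in the frame of dot_marker above 0.08 m); the robot touches nothing.
It also fails if it takes over 48 s, if anything falls off the work surface, if the arm or the gripper's body presses on something with over 40 N, if the wrist force passes 120 N, or if a joint passes its speed limit or range.

ROBOT

A 6-joint arm with a two-finger parallel gripper is mounted at the origin on a cart in front of the work surface, level with it; the furniture and walls round the work are solid. World frame = base frame: x ahead of the robot, y to its left, z up, the work surface at z = 0. Lengths are in m, angles in degrees, forces in N, time in s.
With the tool pointing down it reaches from about 0.35 to 0.875 m from the base axis. Payload 4.2 kg.
Tool frame: the origin (TCP) lies midway between the tips of the shut fingers; the grasp point (between the pads) lies 19 mm behind it; y points along the fingers, x is the direction in which the jaws open and shut, and the axes are right-handed (so a half turn about y gives the same grasp; the last joint's range is limited). The gripper opens to 87 mm and grips with 3 to 60 N. Pads are 19 mm wide; open, the fingers measure 117 mm over their backs; the gripper's body (75 mm by 190 mm) begins 51 mm behind the grasp point.
Start: joints at [90.218, 22.042, 0.453, 0, -68.411, -14.817], TCP at [0.158, 0.605, 0.223] pointing down, gripper open.
Joint ranges: [-179.83, 179.83], [-69.29, 118.12], [-61.27, 80.66], [-181.25, 117.63], [-171.15, -9.14], [-177.46, 177.46]. Speed limits (degrees/s): [159.86, 159.86, 180, 180, 180, 180].

INTERFACE

Orientations are given as a 3x3 rotation matrix whose columns are the frame's x, y, z axes.
In Python, from station import * gives the robot as it stands.
- The arm moves only by the tool jog_arm, never from a script. Its argument "series" is a list of rows, each a list of 3 entries, a list of its own where there are three numbers: the shift along the tool's x, y, z in m, then the turn, a rotation vector about the tool's x, y, z in degrees, then the finger opening in m, from 0 to 0.087. A call has 1 to 10 rows; each row shifts and turns the commanded pose from where the row before left it, along the tool's axes as they then stand; what a row does not reach is not made up. A row lasts 1/8 s, in which the tool goes at most 62.5 mm and 10.7 degrees, less where a joint would pass 70% of its speed; a pose out of reach is approached as far as the arm can. A call is refused whole if a number of a shift passes 0.0625 or a number of a turn 10.7, either way. A call with a gripper value outside its range is refused whole. The fingers move at their own pace and stop on an object; the grip force is fixed at half the most. Time passes only in rows, so rows that do not move let the fingers close. It gives the time, the measured TCP pose, the force and the opening at its end, in the units of the state.
- sense(): the state, without advancing time (a new reading comes with each control period).
- capture(name): name is "scene" or "top" or "wrist"; returns the picture (384x512x3 uint8, red, green, blue); there is no depth.
- camera_info(name): a dict with "fx", "fy", "cx", "cy" (pixels), "rvec" (rotation vector, rad) and "tvec" (3), from world to camera coordinates, as OpenCV has them. Camera axes: x right, y down, z forward; pixel columns grow to the right and rows downward; lengths in m; the calibration is good to about 2 mm. A picture is of the moment at which its call begins: read the wrist's pose just before it. camera_info takes no time and is no camera call; for the wrist camera it gives the pose at the moment of the call.
- finish_job(): hands the job in, once; it reports no verdict.
The state is a dict: "time_s": time; "joints": joint angles; "joint_velocities": joint speeds; "effort": joint torques, N m; "tcp_pos": TCP position; "ee_rot": TCP orientation; "wrist_force": force on the tool from outside, world axes, zero at the start; "moment": the same for the moment, N m; "gripper_width": opening from 0.0 (shut) to 1.0 (fully open).
Only numpy, scipy, OpenCV 4.12 (cv2) and the standard library are available. Lean on these libraries where they do the work, as an engineer would, in place of code of your own. Each camera call takes 0.05 s, during which the arm holds its last target. There are 200 camera calls.

## Working session

There is one attempt and no reset: what is moved stays moved. The work goes in short steps, Python scripts to look and compute and a tool call to move; the robot and the scene stay as the last step left them, time stands still between calls to the robot, and variables do not carry over. Pictures are saved under pics/ and viewed, about 8 in all and at most 12, crops included, and the job is handed in when it is done.

Besides the shell and the picture viewer there is one more tool, called after "Request:" as name([rows], argument=value, ...), one row to a line, values as JSON. jog_arm: Moves the arm, as the interface text tells. Its arguments: {"type":"object","properties":{"series":{"type":"array","items":{"type":"array"}}},"required":["series"]}

```bash
mkdir -p pics; ls; python3 - <<'E'
from station import *
import cv2,numpy as np
s=sense();print(s['tcp_pos'],s['ee_rot'],s['time_s'],s['wrist_force'],s['gripper_width'])
ims=[]
for n in ['scene','top']:
    im=capture(n);cv2.imwrite(f'pics/{n}0.png',im[:,:,::-1]);ims.append(im[:,:,::-1]);i=camera_info(n);print(n,i)
cv2.imwrite('pics/both.png',cv2.resize(np.vstack(ims),None,fx=.78,fy=.78))
E
```

```text
pics
[0.15735595 0.60424589 0.22143894] [[-2.52224288e-01 -4.79756969e-04  9.67668682e-01]
 [-9.67666304e-01 -2.14678309e-03 -2.52224732e-01]
 [ 2.19838133e-03 -9.99997581e-01  7.72261823e-05]] 0.0 [-0.1245393   0.02979752 -0.81433995] 0.999287810898309
scene {'fx': 347.2740853226368, 'fy': 347.2740853226368, 'cx': 250.29881695901895, 'cy': 193.0272229361789, 'rvec': array([ 2.11381644, -1.37973788,  0.46642291]), 'tvec': array([-0.41613529,  0.3622474 ,  0.6568262 ])}
top {'fx': 427.49387057272423, 'fy': 427.49387057272423, 'cx': 250.96102741618472, 'cy': 191.68256573014023, 'rvec': array([ 2.10384295, -2.12391453,  0.2052981 ]), 'tvec': array([-0.19344156,  0.54600383,  0.84586328])}
```

View pics/both.png

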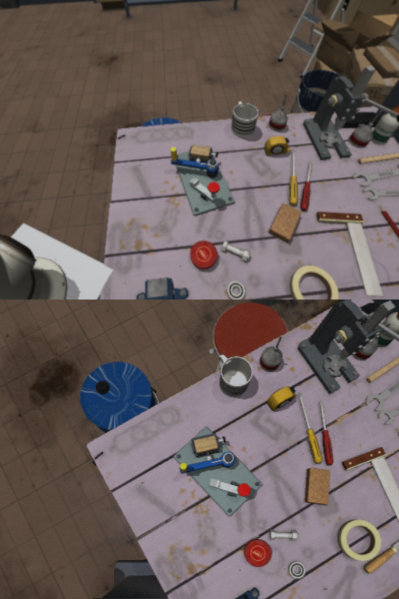

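The marker is seen in both views: in the top view the handle is near (236,214), the trigger near (313,245) and the pivot near (294,204). In the scene view the handle is near (222,199) and the trigger near (274,241). Next I triangulate these.

```bash
cat > h.py <<'E'
import cv2,numpy as np
def cam(i):
    R=cv2.Rodrigues(np.array(i['rvec']))[0];K=np.array([[i['fx'],0,i['cx']],[0,i['fy'],i['cy']],[0,0,1]])
    return K,R,np.array(i['tvec'])
def ray(i,p):
    K,R,t=cam(i);d=R.T@np.linalg.inv(K)@[p[0],p[1],1];return -R.T@t,d
def onz(i,p,z):
    o,d=ray(i,p);return o+d*(z-o[2])/d[2]
def tri(i,p,j,q):
    o,d=ray(i,p);a,b=ray(j,q);s=np.linalg.lstsq(np.c_[d,-b],a-o,rcond=None)[0]
    P,Q=o+d*s[0],a+b*s[1];return (P+Q)/2,np.linalg.norm(P-Q)
def proj(i,X):
    K,R,t=cam(i);u=K@(R@X+t);return u[:2]/u[2]
RNG={'red':[((0,150,80),(6,255,255)),((174,150,80),(180,255,255))],'yel':[((22,150,100),(34,255,255))],'blue':[((100,120,40),(125,255,255))]}
def blobs(rgb,c,box):
    h=cv2.cvtColor(rgb,cv2.COLOR_RGB2HSV);m=sum(cv2.inRange(h,*r) for r in RNG[c])
    k=np.zeros_like(m);x0,y0,x1,y1=box;k[y0:y1,x0:x1]=m[y0:y1,x0:x1]
    n,_,st,ce=cv2.connectedComponentsWithStats(k)
    return [(st[a].tolist(),ce[a].round(1).tolist()) for a in range(1,n) if st[a][4]>8]
E
python3 - <<'E'
from station import *
from h import *
B={'scene':(210,175,310,280),'top':(215,160,340,280)}
o=[]
for n in B:
    im=cv2.imread(f'pics/{n}0.png')[:,:,::-1].copy()
    for c in RNG: print(n,c,blobs(im,c,B[n]))
    x0,y0,x1,y1=B[n];o.append(cv2.resize(im[y0:y1,x0:x1,::-1],(400,420) if n=='scene' else (400,384),interpolation=cv2.INTER_CUBIC)[:384])
cv2.imwrite('pics/crop.png',np.hstack(o))
E
```

```text
scene red [([267, 234, 14, 13, 151], [273.6, 239.9])]
scene yel [([220, 189, 5, 7, 28], [221.9, 192.1])]
scene blue [([220, 204, 60, 19, 351], [249.6, 211.4])]
top red [([305, 236, 16, 16, 208], [312.4, 243.7])]
top yel [([231, 210, 9, 8, 57], [234.7, 213.5])]
top blue [([239, 196, 63, 25, 452], [266.6, 211.2])]
```

View pics/crop.png

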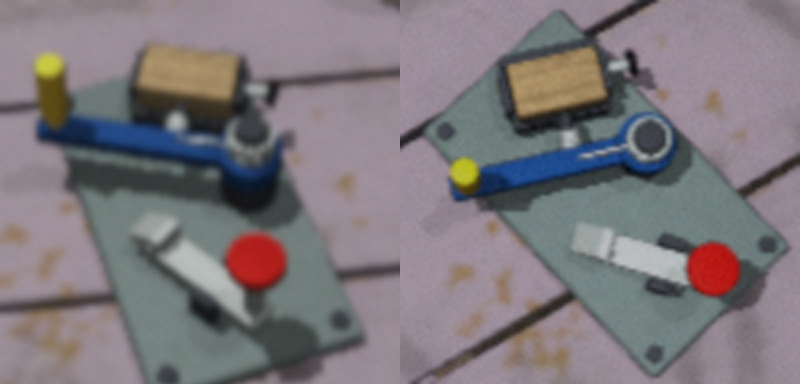

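Sharp crops: handle top at scene (222.3,191.5) and top (235,213.5). Trigger pad at scene (273.6,239.5) and top (312.5,243.7). Pivot cap at scene (272.7,206.7) and top (293.4,202.8).

```bash
python3 - <<'E'
from station import *
from h import *
S,T=camera_info('scene'),camera_info('top')
P={}
for n,p,q,z in [('handle',(222.3,191.5),(235,213.5),.11),('trig',(273.6,239.5),(312.5,243.7),.085),('pivot',(272.7,206.7),(293.4,202.8),.08)]:
    X,e=tri(S,p,T,q);P[n]=X;print(n,X.round(4),round(e,4),onz(S,p,z).round(4),onz(T,q,z).round(4))
c=[onz(T,(215+(x-400)/3.2,160+y/3.2),.012) for x,y in [(425,128),(559,10),(788,245),(655,375)]]
c=np.array(c);print(c.round(4),c.mean(0))
for a in range(4): d=c[(a+1)%4]-c[a];print(np.linalg.norm(d),np.degrees(np.arctan2(d[1],d[0])))
d=P['handle']-P['pivot'];print('arm',np.hypot(*d[:2]),np.degrees(np.arctan2(d[1],d[0])))
E
```

```text
handle [ 0.4904 -0.1673  0.1061] 0.0002 [ 0.4877 -0.1691  0.11  ] [ 0.4897 -0.1674  0.11  ]
trig [ 0.4317 -0.32    0.0819] 0.0004 [ 0.4298 -0.3204  0.085 ] [ 0.4315 -0.3197  0.085 ]
pivot [ 0.515  -0.2847  0.079 ] 0.0003 [ 0.5143 -0.2848  0.08  ] [ 0.515  -0.2847  0.08  ]
[[ 0.5346 -0.1364  0.012 ]
 [ 0.6174 -0.2297  0.012 ]
 [ 0.452  -0.3814  0.012 ]
 [ 0.3669 -0.2894  0.012 ]] [ 0.49274663 -0.25921954  0.012     ]
0.1247208896209621 -48.39829958253644
0.22448582507815482 -137.45662343623385
0.1253577128287318 132.7476202619797
0.22698336792913187 42.3785767538004
arm 0.11996816294555586 101.87972699290509
```

Request:
jog_arm([
  [[0.02, 0, 0.02], [0, 0, 0], 0],
  [[0.043, 0, 0.037], [0, 0, 0], 0],
  [[0.043, 0, 0.037], [0, 0, 0], 0],
  [[0.043, 0, 0.037], [0, 0, 0], 0],
  [[0.043, 0, 0.037], [0, 0, 0], 0],
  [[0.043, 0, 0.037], [0, 0, 0], 0],
  [[0.043, 0, 0.037], [0, 0, 0], 0],
  [[0.043, 0, 0.037], [0, 0, 0], 0],
  [[0.043, 0, 0.037], [0, 0, 0], 0],
  [[0.043, 0, 0.037], [0, 0, 0], 0],
])

```text
time_s: 1.35
tcp_pos: [0.3968, 0.1202, 0.2226]
ee_rot: [[-0.252, 0.0, 0.968], [-0.968, 0.0, -0.252], [-0.0, -1.0, 0.0]]
wrist_force: [0.5, 0.4, 0.5]
gripper_width: 0.02
```

Request:
jog_arm([
  [[0.043, 0, 0.037], [0, 0, 0], 0],
  [[0.043, 0, 0.037], [0, 0, 0], 0],
  [[0.043, 0, 0.037], [0, 0, 0], 0],
  [[0.043, 0, 0.037], [0, 0, 0], 0],
  [[0.043, 0, 0.037], [0, 0, 0], 0],
  [[0.02, 0, 0.02], [0, 0, 0], 0],
  [[0, 0, 0], [0, 0, 0], 0],
  [[0, 0, 0], [0, 0, 0], 0],
])

```text
time_s: 2.35
tcp_pos: [0.535, -0.1567, 0.2221]
ee_rot: [[-0.252, -0.001, 0.968], [-0.968, 0.0, -0.252], [-0.0, -1.0, -0.001]]
wrist_force: [0.1, 0.7, 1.4]
gripper_width: 0.006
```

Request:
jog_arm([
  [[0, 0, 0], [0, 10.5, 0], 0],
  [[0, 0, 0], [0, 10.5, 0], 0],
  [[0, 0, 0], [0, 10.5, 0], 0],
  [[0, 0, 0], [0, 10.5, 0], 0],
  [[0, 0, 0], [0, 10.5, 0], 0],
  [[0, 0, 0], [0, 10.5, 0], 0],
  [[0, 0, 0], [0, 10.5, 0], 0],
  [[0, 0, 0], [0, 10.5, 0], 0],
  [[0, 0, 0], [0, 10.5, 0], 0],
  [[0, 0, 0], [0, 10.5, 0], 0],
])

```text
time_s: 3.6
tcp_pos: [0.5352, -0.1557, 0.2229]
ee_rot: [[-0.868, 0.0, -0.497], [0.497, 0.0, -0.868], [-0.0, -1.0, -0.0]]
wrist_force: [-0.2, -0.1, 0.0]
gripper_width: 0.009
```

Request:
jog_arm([
  [[0, 0, 0], [0, 10.5, 0], 0],
  [[0, 0, 0], [0, 10.5, 0], 0],
  [[0, 0, 0], [0, 10.5, 0], 0],
  [[0, 0, 0], [0, 10.5, 0], 0],
  [[0, 0, 0], [0, 6.4, 0], 0],
  [[0, 0, 0], [0, 0, 0], 0],
  [[0, 0, 0], [0, 0, 0], 0],
])

```text
time_s: 4.47
tcp_pos: [0.5355, -0.1564, 0.2228]
ee_rot: [[-0.211, 0.0, -0.978], [0.978, 0.0, -0.211], [0.0, -1.0, -0.0]]
wrist_force: [-0.4, 0.2, 0.3]
gripper_width: 0.003
```

```bash
python3 - <<'E'
from station import *
from h import *
s=sense();print(s['tcp_pos'],s['joints'],s['wrist_force'])
print(np.degrees(np.arctan2(s['ee_rot'][1][2],s['ee_rot'][0][2])))
i=camera_info('wrist');im=capture('wrist')
print(proj(i,np.array([.490,-.1673,.11])),proj(i,np.array([.4315,-.32,.085])))
for c in RNG: print(c,blobs(im,c,(0,0,512,384)))
cv2.imwrite('pics/w1.png',im[:,:,::-1])
E
```

```text
[ 0.53548453 -0.15637667  0.22278623] [ 3.63976101e-01  1.54968625e+01 -9.12027809e+00 -5.10134010e-03
 -6.53660573e+01 -7.82001333e+01] [-0.36557947  0.24509682  0.34859959]
-167.83828304596628
[251.63678804 138.05705789] [94.51548106 31.69569158]
red [([80, 14, 39, 40, 1207], [98.8, 33.5]), ([22, 314, 17, 9, 88], [28.7, 318.6])]
yel [([246, 128, 18, 20, 278], [254.4, 138.1]), ([5, 236, 22, 16, 227], [14.2, 245.1])]
blue [([126, 117, 122, 36, 1454], [193.2, 133.3]), ([385, 282, 7, 18, 76], [387.6, 289.8])]
```

View pics/w1.png

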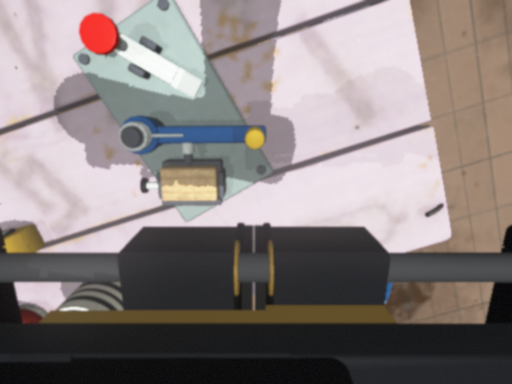

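The wrist view confirms the layout: handle at (255,138) against a predicted (252,138), trigger at (99,33) against a predicted (94,32), so within 3–4 mm. I'll lower the shut fingers behind the handle.

Request:
jog_arm([
  [[0, 0.036, 0], [0, 0, 0], 0],
  [[0, 0.036, 0], [0, 0, 0], 0],
  [[0, 0.036, 0], [0, 0, 0], 0],
  [[0, 0.036, 0], [0, 0, 0], 0],
  [[0, 0, 0.01], [0, 0, 0], 0],
  [[0, 0, 0.006], [0, 0, 0], 0],
  [[0, 0, 0.004], [0, 0, 0], 0],
  [[0, 0, 0], [0, 0, 0], 0],
])

```text
time_s: 5.52
tcp_pos: [0.5166, -0.1614, 0.08]
ee_rot: [[-0.208, 0.003, -0.978], [0.978, -0.0, -0.208], [-0.001, -1.0, -0.003]]
wrist_force: [-0.3, -0.2, -0.2]
gripper_width: 0.006
```

```bash
python3 - <<'E'
from station import *
from h import *
s=sense();print(s['tcp_pos'],s['wrist_force'])
i=camera_info('wrist');im=capture('wrist')
print(proj(i,np.array([.490,-.1673,.11])),proj(i,np.array([.4315,-.32,.085])))
for c in RNG: print(c,blobs(im,c,(0,0,512,384)))
cv2.imwrite('pics/w2.png',im[:,:,::-1])
E
```

```text
[ 0.51655872 -0.16139428  0.08002624] [-0.28655046 -0.16947759 -0.16448073]
[251.58406985 211.15568732] [-55.62045237   3.76994799]
red []
yel [([239, 175, 37, 56, 1594], [256.8, 203.7])]
blue [([34, 153, 240, 63, 5131], [152.1, 180.1])]
```

View pics/w2.png

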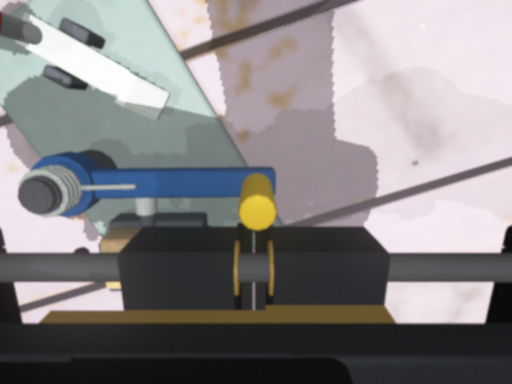

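Request:
jog_arm([
  [[0, 0.001, 0.005], [0, 0, 0], 0],
  [[0, 0, 0.004], [0, 0, 0], 0],
  [[0.0014, 0, 0.0169], [0, -8, 0], 0],
  [[0.0014, 0, 0.0169], [0, -8, 0], 0],
  [[0.0014, 0, 0.0169], [0, -8, 0], 0],
  [[0.0014, 0, 0.0169], [0, -8, 0], 0],
  [[0.0014, 0, 0.0169], [0, -8, 0], 0],
  [[0.0014, 0, 0.0169], [0, -8, 0], 0],
  [[0, 0, 0], [0, 0, 0], 0],
])

```text
time_s: 6.7
tcp_pos: [0.4204, -0.2085, 0.078]
ee_rot: [[-0.865, 0.003, -0.502], [0.502, 0.0, -0.865], [-0.003, -1.0, -0.002]]
wrist_force: [2.4, 3.5, -0.8]
gripper_width: -0.002
```

```bash
cat > q.py <<'E'
from station import *
from h import *
import sys
s=sense();p=np.array(s['tcp_pos']);R=np.array(s['ee_rot']);pv=np.array([.5148,-.284,p[2]])
print(p.round(4),s['wrist_force'].round(2),'pivot->tcp in tool',(R.T@(p-pv)).round(4),'turned',(np.degrees(np.arctan2(R[1,2],R[0,2]))%360-192.2).round(2))
im=capture('top');T=camera_info('top');S=camera_info('scene')
im2=capture('scene')
print('yel',blobs(im,'yel',(200,150,340,280)),blobs(im2,'yel',(195,165,310,280)))
for u in (0,1.05,1.13):
  a=np.radians(102.2)+u;X=np.array([.5148+.12*np.cos(a),-.284+.12*np.sin(a),.11]);print(u,proj(T,X).round(1),proj(S,X).round(1))
cv2.imwrite(f'pics/{sys.argv[1]}.png',np.hstack([cv2.resize(a[150:290,180:340,::-1],(400,350)) for a in (im2,im)]))
E
python3 q.py p1
```

```text
[ 0.4204 -0.2085  0.078 ] [ 2.44  3.52 -0.79] pivot->tcp in tool [ 0.1196 -0.0003 -0.0179] turned 47.66
yel [] [([226, 223, 8, 16, 74], [229.6, 229.6])]
0 [234.7 213.6] [221.7 190.6]
1.05 [277.1 259.4] [236.7 232.4]
1.13 [282.  260.7] [240.2 234.9]
```

View pics/p1.png

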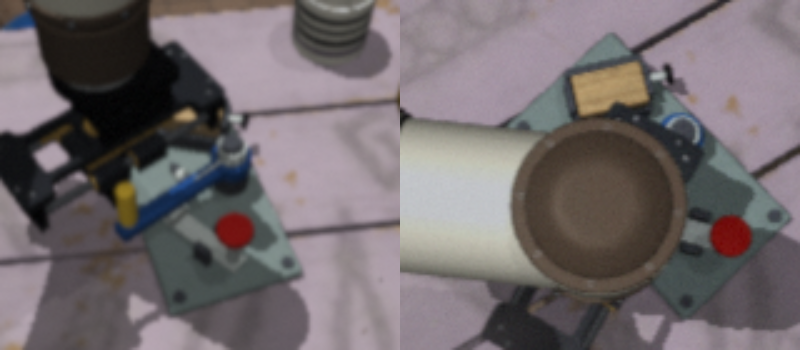

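The push is working: in the scene view (left) the handle stands against the fingers at about 0.83 rad, with 4.3 N. I'll carry on over the sear.

Request:
jog_arm([
  [[0.0011, 0, 0.0126], [0, -6, 0], 0],
  [[0.0011, 0, 0.0126], [0, -6, 0], 0],
  [[0.0009, 0, 0.0105], [0, -5, 0], 0],
  [[0, 0, 0], [0, 0, 0], 0],
  [[0, 0, 0], [0, 0, 0], 0],
])

```text
time_s: 7.42
tcp_pos: [0.403, -0.2393, 0.0778]
ee_rot: [[-0.974, 0.001, -0.226], [0.226, -0.0, -0.974], [-0.001, -1.0, -0.0]]
wrist_force: [3.2, 5.3, 1.6]
gripper_width: 0.007
```

```bash
python3 q.py p2
```

```text
[ 0.403  -0.2393  0.0778] [3.23 5.3  1.56] pivot->tcp in tool [ 0.1191 -0.0002 -0.0183] turned 64.72
yel [] [([239, 234, 6, 15, 53], [241.7, 241.1])]
0 [234.7 213.6] [221.7 190.6]
1.05 [277.1 259.4] [236.7 232.4]
1.13 [282.  260.7] [240.2 234.9]
```

The handle reads about 1.13–1.16 rad. I'll back off slowly so it settles on the sear.

Request:
jog_arm([
  [[0, 0, -0.004], [0, 0, 0], 0],
  [[0, 0, -0.004], [0, 0, 0], 0],
  [[0, 0, -0.005], [0, 0, 0], 0],
  [[0, 0, -0.006], [0, 0, 0], 0],
  [[0, 0, 0], [0, 0, 0], 0],
])

```text
time_s: 8.15
tcp_pos: [0.4049, -0.2207, 0.0771]
ee_rot: [[-0.974, -0.003, -0.225], [0.225, 0.0, -0.974], [0.003, -1.0, 0.0]]
wrist_force: [0.3, 0.4, 0.1]
gripper_width: 0.007
```

```bash
python3 q.py p3
```

```text
[ 0.4049 -0.2207  0.0771] [0.25 0.43 0.13] pivot->tcp in tool [ 0.1213  0.0003 -0.037 ] turned 64.81
yel [] [([234, 230, 7, 16, 74], [236.8, 236.5])]
0 [234.7 213.6] [221.7 190.6]
1.05 [277.1 259.4] [236.7 232.4]
1.13 [282.  260.7] [240.2 234.9]
```

View pics/p3.png

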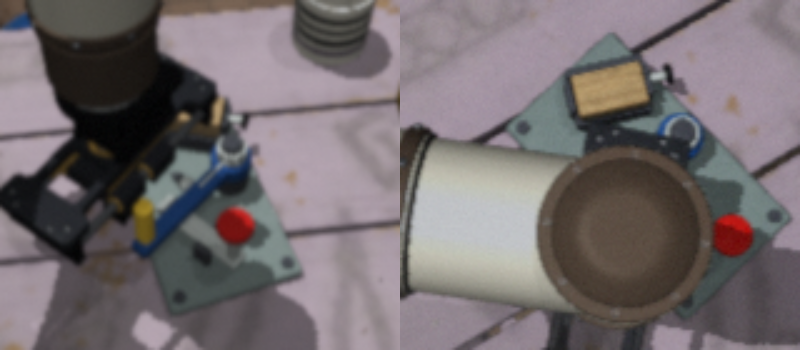

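The arm is cocked: the handle is at (236.8, ~231) in the scene view, matching the 1.05 rad prediction. The fingers are about 9 mm clear and the force is near zero. Next I lift and move above the trigger.

Request:
jog_arm([
  [[0, 0, -0.01], [0, 0, 0], 0],
  [[0, -0.03, 0], [0, 0, 0], 0],
  [[0, -0.03, 0], [0, 0, 0], 0],
  [[0, -0.03, 0], [0, 0, 0], 0],
  [[-0.012, 0, 0.025], [0, 0, 0], 0],
  [[-0.012, 0, 0.025], [0, 0, 0], 0],
  [[-0.012, 0, 0.025], [0, 0, 0], 0],
  [[-0.012, 0, 0.025], [0, 0, 0], 0],
  [[0, 0, 0], [0, 0, 0], 0],
  [[0, 0, 0], [0, 0, 0], 0],
])

```text
time_s: 9.5
tcp_pos: [0.4323, -0.3188, 0.1672]
ee_rot: [[-0.974, -0.001, -0.225], [0.225, 0.001, -0.974], [0.001, -1.0, -0.0]]
wrist_force: [-0.1, 0.5, -0.2]
gripper_width: 0.008
```

```bash
python3 q.py p4; python3 - <<'E'
from station import *
from h import *
i=camera_info('wrist');im=capture('wrist')
print(proj(i,np.array([.431,-.319,.085])))
for c in RNG: print(c,blobs(im,c,(0,0,512,384)))
cv2.imwrite('pics/w3.png',np.hstack([im[:,:,::-1],cv2.resize(cv2.imread('pics/p4.png')[:,:400],(288,384))]))
s=sense();print(s['tcp_pos'])
E
```

```text
[ 0.4323 -0.3188  0.1672] [-0.05  0.47 -0.24] pivot->tcp in tool [0.0726 0.0001 0.0525] turned 64.79
yel [([272, 255, 9, 9, 63], [276.3, 258.9])] [([234, 230, 7, 16, 78], [236.8, 236.8])]
0 [234.7 213.6] [221.7 190.6]
1.05 [277.1 259.4] [236.7 232.4]
1.13 [282.  260.7] [240.2 234.9]
[255.09780333 198.49732872]
red [([374, 68, 74, 75, 2575], [411.8, 103.8]), ([394, 88, 37, 37, 797], [411.5, 106.3]), ([235, 180, 39, 37, 1136], [254.2, 198.1])]
yel [([10, 0, 13, 7, 47], [14.2, 1.8]), ([14, 0, 54, 18, 512], [35.9, 6.5]), ([0, 131, 4, 10, 24], [1.1, 136.0])]
blue []
[ 0.43257972 -0.31869445  0.1676949 ]
```

View pics/w3.png

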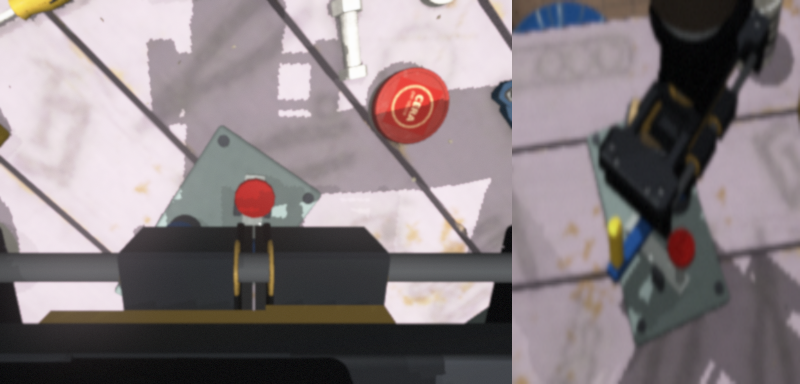

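The trigger is right below the tool (254,198 against a predicted 255,198), and the arm is still cocked. Now I press.

Request:
jog_arm([
  [[0, 0.035, 0], [0, 0, 0], 0],
  [[0, 0.035, 0], [0, 0, 0], 0],
  [[0, 0.007, 0], [0, 0, 0], 0],
  [[0, 0.006, 0], [0, 0, 0], 0],
  [[0, 0.005, 0], [0, 0, 0], 0],
  [[0, 0.005, 0], [0, 0, 0], 0],
  [[0, 0, 0], [0, 0, 0], 0],
])

```text
time_s: 10.52
tcp_pos: [0.4336, -0.3199, 0.0757]
ee_rot: [[-0.974, 0.002, -0.225], [0.225, -0.001, -0.974], [-0.002, -1.0, 0.001]]
wrist_force: [0.2, 0.7, 4.2]
gripper_width: 0.003
```

```bash
python3 q.py p5
```

```text
[ 0.4336 -0.3199  0.0757] [0.17 0.66 4.23] pivot->tcp in tool [ 0.0711 -0.0001  0.0532] turned 64.83
yel [] [([220, 190, 5, 15, 62], [222.0, 196.3])]
0 [234.7 213.6] [221.7 190.6]
1.05 [277.1 259.4] [236.7 232.4]
1.13 [282.  260.7] [240.2 234.9]
```

The arm has snapped over: the handle is back at the rest pixel (222,191). I'll lift clear.

Request:
jog_arm([
  [[0, -0.02, 0], [0, 0, 0], 0],
  [[0, -0.04, 0], [0, 0, 0], 0],
  [[0, -0.04, 0], [0, 0, 0], 0],
  [[0.03, -0.04, 0], [0, 0, 0], 0],
  [[0.04, 0, 0], [0, 0, 0], 0],
  [[0, 0, 0], [0, 0, 0], 0],
  [[0, 0, 0], [0, 0, 0], 0],
])

```text
time_s: 11.5
tcp_pos: [0.3649, -0.304, 0.2148]
ee_rot: [[-0.974, 0.001, -0.225], [0.225, -0.0, -0.974], [-0.001, -1.0, 0.0]]
wrist_force: [0.8, -0.2, 0.4]
gripper_width: 0.004
```

```bash
python3 q.py p6; python3 - <<'E'
from station import *
from h import *
S=camera_info('scene');im=capture('scene');print(blobs(im,'red',(195,165,310,280)),'start: 273.6 239.9')
s=sense();print(s['joint_velocities'].round(2),s['wrist_force'])
E
```

```text
[ 0.3649 -0.304   0.2148] [ 0.78 -0.21  0.37] pivot->tcp in tool [ 1.416e-01 -1.000e-04  5.320e-02] turned 64.8
yel [] [([220, 190, 6, 9, 35], [221.7, 193.2])]
0 [234.7 213.6] [221.7 190.6]
1.05 [277.1 259.4] [236.7 232.4]
1.13 [282.  260.7] [240.2 234.9]
[([267, 234, 14, 13, 146], [273.7, 239.9])] start: 273.6 239.9
[ 0.07  0.2  -0.18 -0.03  0.   -0.07] [-0.73328806 -0.23305612  0.3933903 ]
```

View pics/p6.png

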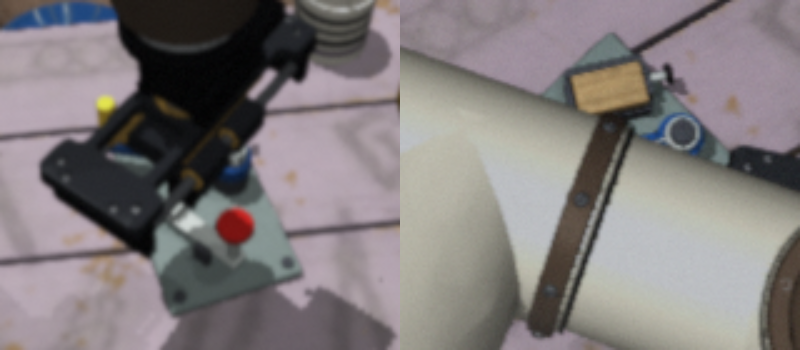

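The robot is clear, the trigger is up (273.7,239.9, the same pixel as at the start) and the handle is at rest. I'm handing the job in.

```bash
python3 -c "
from station import *
print(finish_job())"
```

```text
the job is handed in; nothing more can be done
None
```

The dot marker was cocked, let go and triggered, and I handed the job in at about 11.6 s of the 48 s allowed. `finish_job()` gives no verdict.

**Cocking:** I pushed the handle round with the shut fingers to about 1.13 rad and backed off. It settled at the pixel predicted for 1.05 rad and held there for more than a second. The fingers were clear, and the wrist force was within noise.

**Firing:** I pressed the trigger pad about 9–10 mm, with 4.2 N at the wrist. The next picture showed the arm back at its rest position.

**Final checks:**
- The trigger pad was at the same pixel as at the start, so it is up again.
- The handle was at its rest pixel in the scene view; in the top view the robot hid it.
- The tool was about 0.21 m up, and the wrist force was under 1 N, which is noise.

**Not measured, or disagreed:** I could not measure the snap speed directly; I inferred it from the free release. The wrist camera disagreed with the two fixed cameras by 3–4 mm before the approach, which had no effect on the task.

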